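Lock the code reader's swivel with its jam nut

ROBOT

A 6-joint arm with a two-finger parallel gripper is mounted at the origin on the work surface. World frame = base frame: x ahead of the robot, y to its left, z up, the work surface at z = 0. Lengths are in m, angles in rad, forces in N, time in s.
With the tool pointing down it reaches from about 0.325 to 0.775 m from the base axis. Payload 5.5 kg.
Tool frame: the origin (TCP) lies at the very end of the fingers, on their centre line; the grasp point (between the pads) lies 19 mm behind it; z points along the fingers, y is the line along which they close (so a half turn about z gives the same grasp; the last joint's range is limited). The gripper opens to 85 mm and grips with 20 to 120 N. Pads are 22 mm wide; open, the fingers measure 114 mm over their backs; the gripper's body (76 mm by 85 mm) begins 54 mm behind the grasp point. The pads swing forward as they close: fully open they stand 13 mm farther back than shut.
Start: joints at [1.14, 0.091, 1.231, -0, 1.82, -0.057], TCP at [0.219, 0.559, 0.231] pointing down, gripper open.
Joint ranges: [-2.87, 2.87], [-0.86, 2.18], [0.17, 2.46], [-1.51, 4.65], [0.06, 2.69], [-2.65, 2.65]. Speed limits (rad/s): [2.57, 2.57, 3.01, 3.14, 3.14, 3.14].

INTERFACE

Orientations are given as a rotation vector (axis times angle).
In Python, from plant import ctrl gives the robot as it stands.
- The arm moves only by the tool play_rows, never from a script. Its argument "moves" is one flat list of numbers, 7 for each row, row after row: the finger opening in cm, from 0 to 8.54, then the shift along the tool's x, y, z in cm, then the turn, a rotation vector about the tool's x, y, z in rad. A call has 1 to 8 rows; each row shifts and turns the commanded pose from where the row before left it, along the tool's axes as they then stand; what a row does not reach is not made up. A row lasts 1/8 s, in which the tool goes at most 62.5 mm and 10.7 degrees, less where a joint would pass 70% of its speed; a pose out of reach is approached as far as the arm can. A call is refused whole if a number of a shift passes 6.25 or a number of a turn 0.188, either way. A call with a gripper value outside its range is refused whole. The fingers move at their own pace and stop on an object; "squeeze" is the grip in N (left out, the last holds). Time passes only in rows, so rows that do not move let the fingers close. It gives the time, the measured TCP pose, the force, the opening and the grip force at its end, in the units of the state.
- ctrl.sense(): the state, without advancing time (a new reading comes with each control period).
- ctrl.grab_frame(name): name is "scene" or "top"; returns a dict with "color" (384x512x3 uint8, red, green, blue), "intrinsics" (3x3 intrinsics, pixels), "view" (4x4, takes a point from world to camera coordinates). Camera axes: x right, y down, z forward; pixel columns grow to the right and rows downward; lengths in m; the calibration is good to about 2 mm. A picture is of the moment at which its call begins. There is no depth.
- ctrl.close_job(): hands the job in; it is judged then, once.
The state is a dict: "time_s": time; "joints": joint angles; "qvel": joint speeds; "tau": joint torques, N m; "position": TCP position; "tool_rot": TCP orientation; "ft_force": force on the tool from outside, world axes, zero at the start; "torque": the same for the moment, N m; "width": opening from 0.0 (shut) to 1.0 (fully open); "grasp_force": force on a finger pad.
Only numpy, scipy, OpenCV 4.12 (cv2) and the standard library are available. Lean on these libraries where they do the work, as an engineer would, in place of code of your own. Each camera call takes 0.05 s, during which the arm holds its last target. There are 200 camera calls.

TASK

The reader arm on the desk is aimed as it should be but its locknut is slack. Slide the open spanner fully home on the square shoulder under the arm, its handle lying beside the stop lug so that the lug will stop it turning, then turn the hexagonal locknut clockwise (seen from above) until it is hard tight, without letting the arm swing from where it points. Leave the spanner lying on the shoulder, let go of everything, and do not disturb the tube rack or the sanitiser bottle.

Things in the scene. Friction and masses are not known exactly. Their poses are not given: they have to be found in the camera images.
- base: Grey steel swivel base, fixed to the desk: a disc 120 mm across with a tongue 60 mm wide reaching 190 mm along its -x (towards the robot), both 8 mm thick. Origin on the desk, on the vertical swivel axis; z up. Its place and yaw differ from start to start.
- lug (a point): Top centre of the stop lug, a steel pin 12 mm across on the tongue, 30 mm above the desk, at base x -165, y +15.5 mm. With the spanner home, handle along base -x, the handle's +y side is 1.5 mm from the lug (with the jaw's play, the arm turns some 4 degrees before it is held); turning the nut clockwise brings it onto the lug, which then holds the shoulder.
- shoulder (a point): Centre of the swivel's square steel shoulder, 28 mm across flats, 8 to 32 mm above the desk (this point at 20 mm, on the axis); at the start its flats face the base's x and y. The spanner goes here, slid on level from the tongue side, jaw first, lying on the 8 mm plate.
- stud (a point): Top of the swivel's stud, 22 mm across, 84 mm above the desk. Shoulder, hub (48 mm across, 32 to 44 mm up), arm, washer (44 to 46 mm) and stud are one piece, the swivel, which turns easily (0.05 N m); the nut's drag (0.12 N m) takes it along unless it is held.
- reader (a point): Top centre of the reader head, a white box 50 x 66 x 44 mm with a dark window, at the end of the arm: 155 mm from the swivel axis, 52 degrees anticlockwise (from above) from the base's +x. It shows where the arm points.
- nut_top (a point): Centre of the top face of the steel hexagonal locknut, 36 mm across flats, 46 to 70 mm above the desk, on the swivel axis. Axes turn with the nut, z up; one pair of flats faces its +y and -y, the others 60 degrees on. It does not sink as it turns.
- locknut (a joint): Turn of the locknut on the swivel, rad, growing clockwise seen from above. It starts slack between 0.3 and 1.1, drags with 0.12 N m, and is hard tight at a solid stop at 2.8, where the torque rises steeply. It takes several grasps.
- spanner: Loose steel open-ended spanner, 0.2 to 0.45 kg, lying on the desk. Origin on its underside below the jaw centre, x out of the jaw, z up. Jaw 29.6 mm wide, its bottom at x -16 mm, flared lips to x +27 mm; head 52 mm wide (60 over the lips), 16 mm thick. Handle 16 mm wide, 18 mm thick, x -40 to -190 mm.
- jaw (a point): Centre of the spanner's jaw, 12 mm above its underside, axes as the spanner. When fully home (jaw bottom against the shoulder) it is about 2 mm past the swivel axis.
- handle (a point): Point to grip on the spanner's handle, 85 mm behind the jaw centre (-x), 9 mm above its underside, axes as the spanner.
- tube_rack: Bystander: loose black rack 95 x 140 mm full of capped tubes, 106 mm high; origin under its centre.
- sanitiser: Bystander: loose clear pump bottle 68 mm across, 173 mm high; origin under its centre.

How it is judged:
By the outcome, as a careful person would: the job done as asked, in the order asked, and still so for the second after the job is handed in, with the robot touching nothing.
It also fails if it takes over 61 s, if anything falls off the work surface, if the arm or the gripper's body presses on something with over 40 N, if the wrist force passes 120 N, or if a joint passes its speed limit or range.

## Working session

There is one attempt and no reset: what is moved stays moved. The work goes in short steps, Python scripts to look and compute and a tool call to move; the robot and the scene stay as the last step left them, time stands still between calls to the robot, and variables do not carry over. Pictures are saved under pics/ and viewed, at most 10 in all, crops included, and the job is handed in when it is done.

Besides the shell and the picture viewer there is one more tool, called after ">>>" in YAML: its name, and indented under it one key for each argument. play_rows: Moves the arm, as the interface text tells. Its arguments: {"type":"object","properties":{"moves":{"type":"array"},"squeeze":{"type":"number"}},"required":["moves"]}

```bash
mkdir -p pics; python3 - <<'E'
from plant import ctrl
import cv2,numpy as np
print(ctrl.sense())
for n in("scene","top"):
    f=ctrl.grab_frame(n); cv2.imwrite(f"pics/{n}0.png",cv2.resize(f["color"][:,:,::-1],(800,600),interpolation=cv2.INTER_CUBIC))
    print(n,f["intrinsics"],f["view"]); np.savez(f"{n}0.npz",**f)
E
```

```text
{'time_s': 0.0, 'joints': array([ 1.14031283e+00,  9.18889635e-02,  1.23191615e+00,  1.70006667e-05,
        1.81980253e+00, -5.66884600e-02]), 'qvel': array([-1.86734518e-04,  4.61580065e-04,  3.05259596e-04, -1.56298147e-05,
       -5.39023151e-04, -5.02451113e-04]), 'tau': array([-1.80522959e-03, -4.58743465e+01, -4.18009722e+01, -1.99504950e-05,
        1.17604624e-02, -7.13617368e-06]), 'position': array([0.21895929, 0.55830874, 0.23011576]), 'tool_rot': array([-5.83643553e-01, -3.08638971e+00,  3.06496773e-03]), 'ft_force': array([-0.92176649, -0.66383675, -0.88216939]), 'torque': array([-0.01962201,  0.05288639, -0.02342504]), 'grasp_force': 0.0, 'width': 0.9996924358711915}
scene [[435.43940015   0.         260.02851255]
 [  0.         435.43940015 189.55506873]
 [  0.           0.           1.        ]] [[ 0.17352678  0.98475741  0.01188742 -0.07928613]
 [ 0.746268   -0.12360638 -0.65406845 -0.41730597]
 [-0.64262939  0.12236959 -0.75634196  1.63067228]
 [ 0.          0.          0.          1.        ]]
top [[425.05539361   0.         251.36779962]
 [  0.         425.05539361 183.39793508]
 [  0.           0.           1.        ]] [[-0.01737942 -0.99983248 -0.00574217 -0.00833866]
 [-0.99534058  0.01784554 -0.0947558   0.6119777 ]
 [ 0.0948424   0.00406861 -0.99548399  0.93962545]
 [ 0.          0.          0.          1.        ]]
```

View pics/scene0.png

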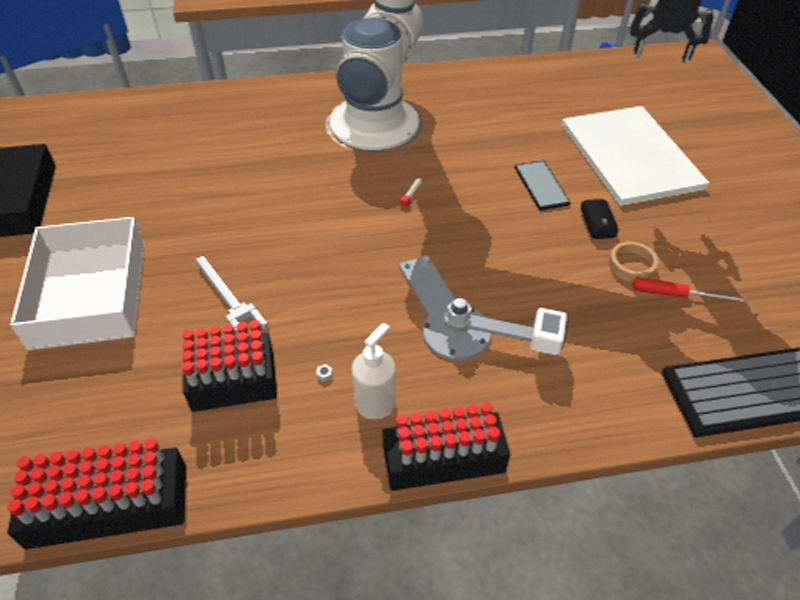

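View pics/top0.png

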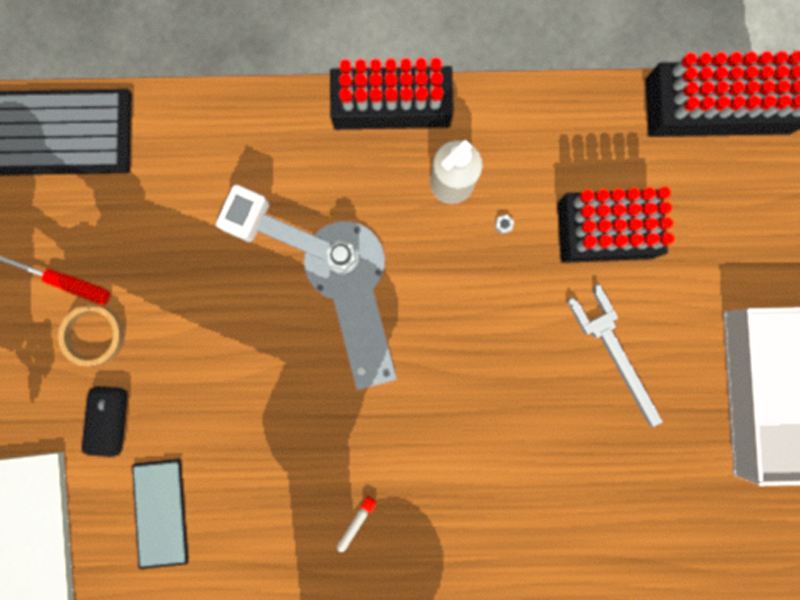

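The scene view shows the base near (455,330), the reader at (548,330) and the spanner at (235,300). The top view shows the stud at (341,254), the tongue end at (377,384), the jaw tips at (572,300) and (598,287), and the handle end at (656,424). I'll zoom in for accurate points.

```bash
python3 - <<'E'
import cv2,numpy as np
t=np.load("top0.npz")["color"][:,:,::-1]
def c(im,x,y,w,h,s): return cv2.resize(im[y:y+h,x:x+w],None,fx=s,fy=s,interpolation=cv2.INTER_CUBIC)
cv2.imwrite("pics/crop0.png",np.hstack([c(t,185,132,80,120,5),c(t,350,172,80,120,5)]))
E
```

```text
(no output)
```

View pics/crop0.png

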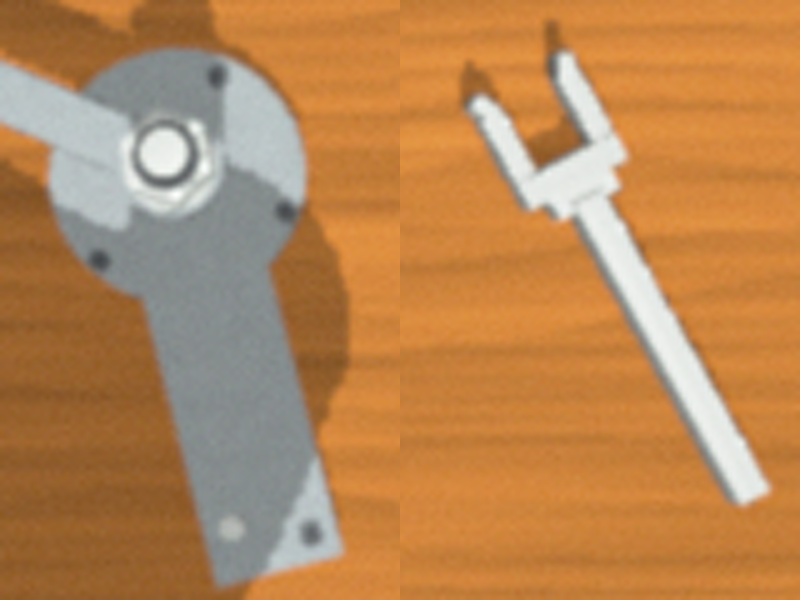

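```bash
cat >h.py <<'E'
import cv2,numpy as np
from scipy.optimize import minimize,least_squares
F={n:dict(np.load(f"{n}0.npz")) for n in("top","scene")}
def proj(n,P,F=F):
    V=F[n]["view"];K=F[n]["intrinsics"];q=np.atleast_2d(P)@V[:3,:3].T+V[:3,3];q=q@K.T;return q[:,:2]/q[:,2:]
def pose(p,P):
    c,s=np.cos(p[2]),np.sin(p[2]);P=np.atleast_2d(np.asarray(P,float));return np.c_[p[0]+c*P[:,0]-s*P[:,1],p[1]+s*P[:,0]+c*P[:,1],P[:,2]]
def box(x0,x1,y0,y1,z0,z1): return np.array([[x,y,z] for x in(x0,x1) for y in(y0,y1) for z in(z0,z1)])/1000
SP=[box(-190,-30,-8,8,0,18),box(-30,-16,-26,26,0,16),box(-38,-30,-16,16,0,16),box(-18,20,14.8,26,0,16),box(-18,20,-26,-14.8,0,16),box(20,27,17,30,0,16),box(20,27,-30,-17,0,16)]
def sil(n,p,parts,F=F,S=4):
    m=np.zeros((384*S,512*S),np.uint8)
    for b in parts:
        q=(proj(n,pose(p,b),F)+.5)*S
        cv2.fillConvexPoly(m,cv2.convexHull(q.astype(np.float32)).round().astype(np.int32),1)
    return m
E
cat >fit.py <<'E'
from h import *
# spanner
def mask(n,roi):
    im=F[n]["color"].astype(int);sat=im.max(2)-im.min(2)
    x,y,w,h=roi;m=np.zeros((384,512),np.uint8);m[y:y+h,x:x+w]=((sat<55)&(im.min(2)>105))[y:y+h,x:x+w]
    return cv2.resize(F[n]["color"].astype(np.float32).max(2)*0+m.astype(np.float32),(2048,1536),interpolation=cv2.INTER_LINEAR)>.5
rois={"top":(360,178,66,100),"scene":(120,160,55,47)}
M={n:mask(n,r) for n,r in rois.items()}
def cost(p,ns): 
    p=np.array(p)*[.01,.01,.1];return sum(1-(lambda a,b:(a&b).sum()/(a|b).sum())(sil(n,p,SP)>0,M[n]) for n in ns)
def px(u,v,x0,y0): return np.array([x0+u/5-.4,y0+v/5-.4])
def cast(n,uv,z):
    V=F[n]["view"];K=F[n]["intrinsics"];d=V[:3,:3].T@np.linalg.solve(K,[*uv,1]);c=-V[:3,:3].T@V[:3,3];return c+d*(z-c[2])/d[2]
a=cast("top",px(355,496,350,172),.018);b=cast("top",px(188,207,350,172),.018)
yaw=np.arctan2(*(b-a)[1::-1]);x0=a[:2]+.19*np.array([np.cos(yaw),np.sin(yaw)])
print("init",x0,yaw)
for ns in(["top"],["scene"],["top","scene"]):
    r=minimize(cost,np.array([*x0,yaw])/[.01,.01,.1],args=(ns,),method="Nelder-Mead",options=dict(initial_simplex=None,xatol=1e-3,fatol=1e-5))
    print("spanner",ns,r.x*[.01,.01,.1],r.fun)
# base, top view points
obs=[((163,152),(0,0,.084)),((231,527),(-.165,.0155,.030)),((215,587),(-.19,.03,.008)),((343,552),(-.19,-.03,.008))]
f=lambda p:np.concatenate([proj("top",pose(p,P))[0]-px(*u,185,132) for u,P in obs])
r=least_squares(f,[.6,.05,0.2]);print("base",r.x,r.fun.round(2))
p=r.x
an=np.radians(52);ok=[(0,0,.084),(-.165,.0155,.03),(.155*np.cos(an),.155*np.sin(an),.09),(-.19,.03,.008),(-.19,-.03,.008)]
print((proj("scene",pose(p,ok))*800/512).round(1));print((proj("top",pose(p,ok))*800/512).round(1))
s=F["scene"]["color"][:,:,::-1];
cr=lambda x,y,w,h:cv2.resize(s[y:y+h,x:x+w],None,fx=5,fy=5,interpolation=cv2.INTER_CUBIC)
cv2.imwrite("pics/crop1.png",np.hstack([cr(250,160,80,80),cr(115,155,80,80)]))
E
python3 fit.py
```

```text
init [ 0.57613348 -0.30896163] 0.48373287929795916
spanner ['top'] [ 0.57680484 -0.31271075  0.46866327] 0.09719079419394006
spanner ['scene'] [ 0.57255469 -0.31207711  0.47100078] 0.23593390504078648
spanner ['top', 'scene'] [ 0.57624611 -0.31239563  0.46473668] 0.3987258585849627
base [0.65505981 0.05384922 0.24159023] [-0.1  -0.37 -0.08  0.08  0.27  0.02 -0.07  0.28]
[[458.5 302.1]
 [424.8 257.3]
 [550.7 317.9]
 [425.8 254.6]
 [397.7 263.4]]
[[339.2 252.5]
 [360.5 370.4]
 [236.2 208.4]
 [356.  389.1]
 [395.5 378.6]]
```

View pics/crop1.png

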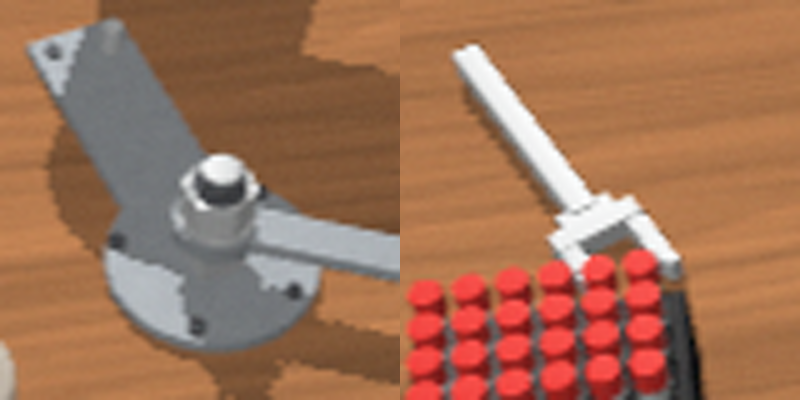

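```bash
cat >>h.py <<'E'
from scipy.spatial.transform import Rotation as Rn
def plan(pos,yc,n,zfree=False):
    """n equal rows from the present pose to TCP pos, closing angle yc (taken as given, no wrap), tool down"""
    from plant import ctrl
    s=ctrl.sense();R=Rn.from_rotvec(s["tool_rot"]).as_matrix();a=np.arctan2(R[1,1],R[0,1])
    best=[]
    for k in(-2,-1,0,1,2):
        d=yc+k*np.pi-a; j6=None; best.append(d)
    d=best if yc is None else best
    G=lambda a:np.array([[np.sin(a),np.cos(a),0],[-np.cos(a),np.sin(a),0],[0,0,-1.]]).T  # cols x,y,z
    G=lambda a:np.column_stack([[-np.sin(a)*-1,-np.cos(a),0],[np.cos(a),np.sin(a),0],[0,0,-1.]])
    D=np.array(pos)-s["position"]
    print("now",s["position"].round(4),"closing",round(a,3),"j",s["joints"].round(2),"F",s["ft_force"].round(1),"w",round(s["width"],3),"t",round(s["time_s"],2))
    for d in best:
        if abs(d)>2.9: continue
        # tilt removal first row
        th=d/n;A=sum(G(a+k*th) for k in range(n));sh=np.linalg.solve(A,D)*100
        print(f"dworld {d:+.3f}: per row shift cm {sh.round(3)} turn z {-th:+.4f}, tilt {np.round(R[:,2],4)}")
E
cat >fit2.py <<'E'
from h import *
px=lambda u,v,x0,y0:np.array([x0+u/5-.4,y0+v/5-.4])
T=lambda u,v:("top",px(u,v,185,132));S=lambda u,v:("scene",px(u,v,250,160))
T2=lambda u,v:("top",px(u-400,v,350,172));S2=lambda u,v:("scene",px(u-400,v,115,155))
B=[(T(163,152),(0,0,84)),(T(231,527),(-165,15.5,30)),(T(215,587),(-190,30,8)),(T(343,552),(-190,-30,8)),(S(223,166),(0,0,84)),(S(112,25),(-165,15.5,30)),(S(120,18),(-190,30,8)),(S(27,44),(-190,-30,8))]
Q=[(T2(755,496),(-190,0,18)),(T2(588,207),(-40,0,18)),(T2(478,100),(27,25,16)),(T2(562,57),(27,-25,16)),(T2(628,157),(-16,-26,16)),(S2(468,48),(-190,0,18)),(S2(575,202),(-40,0,18)),(S2(681,262),(27,-28,16))]
for nm,O,x0 in(("base",B,[.65,.05,.24]),("spanner",Q,[.57,-.31,.47])):
  for cams in(("top",),("scene",),("top","scene")):
    f=lambda p:np.concatenate([proj(o[0],pose(p,np.array(P)/1e3))[0]-o[1] for o,P in O if o[0] in cams])
    r=least_squares(f,x0,loss="soft_l1");print(nm,cams,r.x.round(4),r.fun.round(1))
# nut vertices fit: enlarge
E
python3 fit2.py; python3 - <<'E'
from h import *
sp=[.576,-.312,.468]
g=pose(sp,[-.085,0,.08])[0];print(g);plan(g,sp[2]+np.pi/2,24)
E
```

```text
base ('top',) [0.6551 0.0538 0.2415] [-0.1 -0.4 -0.1  0.1  0.3  0.  -0.1  0.3]
base ('scene',) [0.6547 0.056  0.2437] [-0.   0.3  0.5 -0.1 -0.5 -0.4  0.1  0. ]
base ('top', 'scene') [0.655  0.0547 0.2431] [-0.5 -0.3 -0.3  0.1  0.   0.  -0.3  0.3 -0.5  0.5  0.1  0.1 -0.9 -0.3
 -0.3  0.1]
spanner ('top',) [ 0.5748 -0.3129  0.461 ] [ 0.1  1.5  1.   0.1 -1.   0.7  1.3 -0.7 -2.4 -4.4]
spanner ('scene',) [ 0.5558 -0.273   0.6918] [-0.3  0.4 11.7 -5.6 -0.9  0.7]
spanner ('top', 'scene') [ 0.5746 -0.3114  0.4676] [ -0.1   1.3   0.5   0.2  -1.6   0.9   0.5  -0.6  -3.1  -4.4  -1.2  -0.5
   0.7  -0.6 -18.1   7.7]
[ 0.50013986 -0.35034369  0.08      ]
now [0.219  0.5583 0.2302] closing 1.197 j [ 1.14  0.09  1.23 -0.    1.82 -0.06] F [ 1.   0.3 -0.4] w 1.0 t 0.1
dworld -2.300: per row shift cm [4.887 1.016 0.626] turn z +0.0958, tilt [-7.0e-04 -1.6e-03 -1.0e+00]
dworld +0.842: per row shift cm [ 1.091 -3.934  0.626] turn z -0.0351, tilt [-7.0e-04 -1.6e-03 -1.0e+00]
```

```bash
python3 - <<'E'
s=open("h.py").read().split("\n")
s=[l for l in s if "cols x,y,z" not in l]
s="\n".join(s).replace("[[-np.sin(a)*-1,-np.cos(a),0]","[[-np.sin(a),np.cos(a),0]").replace("; j6=None","").replace("    d=best if yc is None else best\n","")
open("h.py","w").write(s)
E
python3 - <<'E'
from h import *
sp=[.5755,-.3125,.467]
g=pose(sp,[-.085,0,.08])[0];print(g);plan(g,sp[2]+np.pi/2,24)
E
```

```text
[ 0.49960155 -0.35076781  0.08      ]
now [0.219  0.5583 0.2302] closing 1.197 j [ 1.14  0.09  1.23 -0.    1.82 -0.06] F [ 1.   0.3 -0.4] w 1.0 t 0.1
dworld -2.301: per row shift cm [-4.889  1.016  0.626] turn z +0.0959, tilt [-7.0e-04 -1.6e-03 -1.0e+00]
dworld +0.841: per row shift cm [-1.09  -3.935  0.626] turn z -0.0350, tilt [-7.0e-04 -1.6e-03 -1.0e+00]
```

>>> play_rows:
  moves: [8.5, -4.89, 1.02, 0, 0, 0, 0.096, 8.5, -4.89, 1.02, 0, 0, 0, 0.096, 8.5, -4.89, 1.02, 0, 0, 0, 0.096, 8.5, -4.89, 1.02, 0, 0, 0, 0.096, 8.5, -4.89, 1.02, 0, 0, 0, 0.096, 8.5, -4.89, 1.02, 0, 0, 0, 0.096, 8.5, -4.89, 1.02, 0, 0, 0, 0.096, 8.5, -4.89, 1.02, 0, 0, 0, 0.096]

```text
time_s: 1.1
position: [0.5616, 0.3689, 0.2302]
tool_rot: [-1.701, -2.64, 0.002]
ft_force: [0.4, 0.1, -0.1]
width: 0.997
grasp_force: 0.0
```

>>> play_rows:
  moves: [8.5, -4.89, 1.02, 0, 0, 0, 0.096, 8.5, -4.89, 1.02, 0, 0, 0, 0.096, 8.5, -4.89, 1.02, 0, 0, 0, 0.096, 8.5, -4.89, 1.02, 0, 0, 0, 0.096, 8.5, -4.89, 1.02, 0, 0, 0, 0.096, 8.5, -4.89, 1.02, 0, 0, 0, 0.096, 8.5, -4.89, 1.02, 0, 0, 0, 0.096, 8.5, -4.89, 1.02, 0, 0, 0, 0.096]

```text
time_s: 2.1
position: [0.6752, -0.0043, 0.2302]
tool_rot: [-2.567, -1.81, 0.002]
ft_force: [0.5, -0.7, 0.7]
width: 0.993
grasp_force: 0.0
```

```bash
python3 - <<'E'
from h import *
sp=[.5755,-.3125,.467]
g=pose(sp,[-.085,0,.08])[0];plan(g,sp[2]+np.pi/2,8)
E
```

```text
now [ 0.6752 -0.0043  0.2302] closing -0.342 j [-0.06  0.3   0.99 -0.    1.85  0.29] F [ 0.5 -0.7  0.7] w 0.993 t 2.1
dworld -0.762: per row shift cm [-4.868  1.019  1.878] turn z +0.0952, tilt [-0.0014  0.     -1.    ]
dworld +2.380: per row shift cm [-2.43  -5.706  1.878] turn z -0.2975, tilt [-0.0014  0.     -1.    ]
```

>>> play_rows:
  moves: [8.5, -4.87, 1.02, 0, 0, 0, 0.095, 8.5, -4.87, 1.02, 0, 0, 0, 0.095, 8.5, -4.87, 1.02, 0, 0, 0, 0.095, 8.5, -4.87, 1.02, 0, 0, 0, 0.095, 8.5, -4.87, 1.02, 3.5, 0, 0, 0.095, 8.5, -4.87, 1.02, 3.5, 0, 0, 0.095, 8.5, -4.87, 1.02, 3.5, 0, 0, 0.095, 8.5, -4.87, 1.02, 3.5, 0, 0, 0.095]

```text
time_s: 3.1
position: [0.4996, -0.351, 0.0895]
tool_rot: [-3.055, -0.729, 0.001]
ft_force: [-0.3, 0.4, -0.2]
width: 0.993
grasp_force: 0.0
```

>>> play_rows:
  moves: [7, 0, 0, 1, 0, 0, 0, 7, 0, 0, 0, 0, 0, 0]

```text
time_s: 3.35
position: [0.5007, -0.3495, 0.0802]
tool_rot: [-3.053, -0.734, 0.001]
ft_force: [0.0, 0.5, -0.1]
width: 0.82
grasp_force: 0.0
```

```bash
python3 - <<'E'
from h import *
sp=[.5755,-.3125,.467]
g=pose(sp,[-.085,0,.002])[0];plan(g,sp[2]+np.pi/2,1)
from plant import ctrl
f=ctrl.grab_frame("top");G={"top":f};im=np.ascontiguousarray(f["color"][:,:,::-1])
big=cv2.resize(im[172:292,340:440],None,fx=5,fy=5,interpolation=cv2.INTER_CUBIC)
for P in ([-.19,0,.018],[-.04,0,.018],[.027,.03,.016],[.027,-.03,.016],[-.016,0.0148,.016],[-.016,-.0148,.016]):
    u=proj("top",pose(sp,P),G)[0];cv2.circle(big,tuple(int(v) for v in (u-[340,172]+.4)*5),3,(0,0,255),-1)
s=ctrl.sense()["position"];u=proj("top",s,G)[0];cv2.circle(big,tuple(int(v) for v in (u-[340,172]+.4)*5),3,(0,255,0),-1)
cv2.imwrite("pics/c2.png",big)
E
```

```text
now [ 0.5007 -0.3495  0.0802] closing -1.099 j [-0.67  0.14  1.44  0.    1.56  0.43] F [ 0.   0.5 -0.1] w 0.82 t 3.35
dworld -0.005: per row shift cm [-0.16   0.065  7.817] turn z +0.0050, tilt [-0.0013  0.0018 -1.    ]
```

View pics/c2.png

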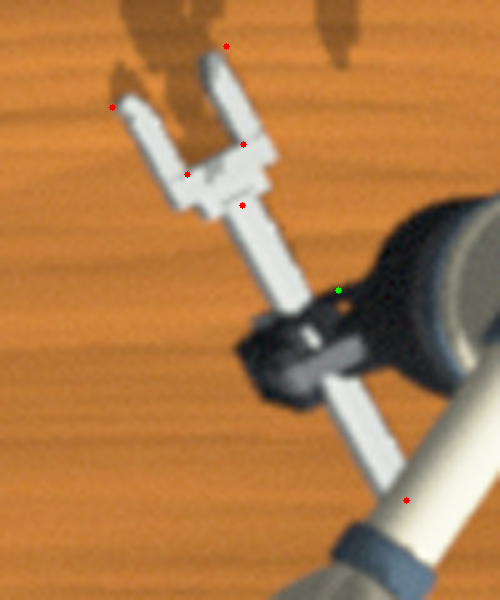

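>>> play_rows:
  moves: [7, -0.16, 0.06, 1.5, 0, 0, 0.005, 7, 0, 0, 2.5, 0, 0, 0, 7, 0, 0, 2, 0, 0, 0, 7, 0, 0, 1.2, 0, 0, 0, 7, 0, 0, 0.5, 0, 0, 0, 0.5, 0, 0, 0, 0, 0, 0, 0.5, 0, 0, 0, 0, 0, 0, 0.5, 0, 0, 0, 0, 0, 0]
  squeeze: 100

```text
time_s: 4.4
position: [0.5002, -0.3514, 0.0052]
tool_rot: [3.056, 0.726, 0.001]
ft_force: [-0.5, -1.1, 11.7]
width: 0.182
grasp_force: 11.3
```

>>> play_rows:
  moves: [0.5, 0, 0, 0, 0, 0, 0, 0.5, 0, 0, 0, 0, 0, 0, 0.5, 0, 0, 0, 0, 0, 0]

```text
time_s: 4.78
position: [0.5003, -0.3516, 0.0056]
tool_rot: [3.055, 0.726, 0.002]
ft_force: [-1.1, 0.7, 4.7]
width: 0.151
grasp_force: 99.3
```

```bash
cat >>h.py <<'E'
BASE=np.array([.655,.0547,.243])
E
python3 - <<'E'
from h import *
sp=[.5755,-.3125,.467];t=np.array([.5003,-.3516])-sp[:2]
c,s=np.cos(.467),np.sin(.467);L=c*t[0]+s*t[1];print("TCP in spanner x,y",L,-s*t[0]+c*t[1])
g=pose(BASE,[-.085+L,-.005,.08])[0];print(g);plan(g,BASE[2]-np.pi/2,8);plan(g,BASE[2]-np.pi/2,12)
E
```

```text
TCP in spanner x,y -0.0847509978282367 -0.0010575287789127488
[0.49143928 0.00900217 0.08      ]
now [ 0.5003 -0.3516  0.0056] closing -1.104 j [-0.67  0.19  1.52  0.    1.42  0.44] F [-1.1  0.7  4.7] w 0.151 t 4.78
dworld -0.224: per row shift cm [ 1.525 -4.253 -0.93 ] turn z +0.0280, tilt [ 0.0013 -0.001  -1.    ]
now [ 0.5003 -0.3516  0.0056] closing -1.104 j [-0.67  0.19  1.52  0.    1.42  0.44] F [-1.1  0.7  4.7] w 0.151 t 4.78
dworld -0.224: per row shift cm [ 1.004 -2.84  -0.62 ] turn z +0.0186, tilt [ 0.0013 -0.001  -1.    ]
```

>>> play_rows:
  moves: [0.5, 0, 0, -1, 0, 0, 0, 0.5, 0, 0, -2.4, 0, 0, 0, 0.5, 1.0, -2.84, -1, 0, 0, 0.0186, 0.5, 1.0, -2.84, -1, 0, 0, 0.0186, 0.5, 1.0, -2.84, -1, 0, 0, 0.0186, 0.5, 1.0, -2.84, -1, 0, 0, 0.0186, 0.5, 1.0, -2.84, 0, 0, 0, 0.0186, 0.5, 1.0, -2.84, 0, 0, 0, 0.0186]

```text
time_s: 5.78
position: [0.4847, -0.1703, 0.0781]
tool_rot: [-3.092, -0.554, 0.001]
ft_force: [0.3, 0.1, -3.4]
width: 0.157
grasp_force: 98.5
```

>>> play_rows:
  moves: [0.5, 1.0, -2.84, 0, 0, 0, 0.0186, 0.5, 1.0, -2.84, 0, 0, 0, 0.0186, 0.5, 1.0, -2.84, 0, 0, 0, 0.0186, 0.5, 1.0, -2.84, 0, 0, 0, 0.0186, 0.5, 1.0, -2.84, 0, 0, 0, 0.0186, 0.5, 1.0, -2.84, 0, 0, 0, 0.0186, 0.5, 0, 0, 0, 0, 0, 0, 0.5, 0, 0, 0, 0, 0, 0]

```text
time_s: 6.78
position: [0.4903, 0.0088, 0.078]
tool_rot: [3.118, 0.382, -0.001]
ft_force: [0.4, -0.7, -3.8]
width: 0.154
grasp_force: 98.6
```

```bash
python3 - <<'E'
from h import *
g=pose(BASE,[-.17,-.005,.015])[0];plan(g,BASE[2]-np.pi/2,1)
from plant import ctrl
fs={n:ctrl.grab_frame(n) for n in("top","scene")}
out=[]
for n,(x,y) in(("top",(190,130)),("scene",(230,110))):
    big=cv2.resize(fs[n]["color"][y:y+120,x:x+80,::-1],None,fx=5,fy=5,interpolation=cv2.INTER_CUBIC);out.append(big)
cv2.imwrite("pics/c3.png",np.hstack(out))
E
```

```text
now [0.4903 0.0088 0.078 ] closing -1.327 j [-0.05 -0.18  1.77 -0.    1.56  1.28] F [ 0.4 -0.7 -3.8] w 0.154 t 6.78
dworld -0.001: per row shift cm [0.094 0.011 6.299] turn z +0.0010, tilt [-7.e-04 -6.e-04 -1.e+00]
```

View pics/c3.png

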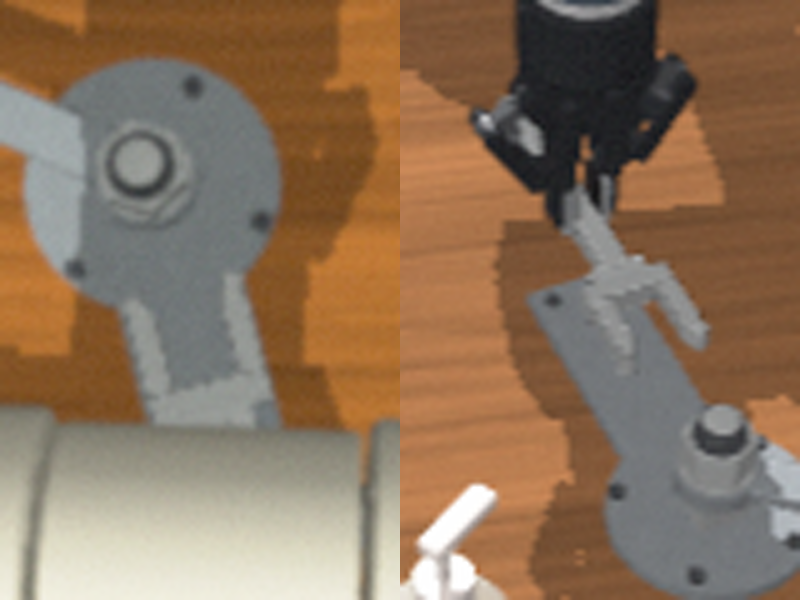

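The spanner is held level above the tongue. Its lip tips are at about (130,303) and (233,277) in the top crop, and its jaw-bottom corners at about (163,400) and (250,378). I'll work out the base-frame offset from these.

```bash
python3 - <<'E'
from h import *
V=F["top"]["view"];K=F["top"]["intrinsics"]
def cast(u,v,z):
    d=V[:3,:3].T@np.linalg.solve(K,[190+u/5-.4,130+v/5-.4,1]);c=-V[:3,:3].T@V[:3,3];return c+d*(z-c[2])/d[2]
c,s=np.cos(BASE[2]),np.sin(BASE[2])
for u,v,z in((130,303,.088),(233,277,.088),(163,400,.088),(250,378,.088),(140,163,.084)):
    t=cast(u,v,z)[:2]-BASE[:2];print((c*t[0]+s*t[1]).round(4),(-s*t[0]+c*t[1]).round(4))
t=np.array([.4903,.0088])-BASE[:2];print("TCP",c*t[0]+s*t[1],-s*t[0]+c*t[1])
E
```

```text
-0.0597 0.0175
-0.0602 -0.0279
-0.1034 0.0142
-0.1039 -0.0239
-0.0016 -0.0016
TCP -0.1709054503540569 -0.00492209704059117
```

```bash
python3 - <<'E'
from h import *
V=F["scene"]["view"];K=F["scene"]["intrinsics"]
def cast(u,v,z):
    d=V[:3,:3].T@np.linalg.solve(K,[230+(u-400)/5-.4,110+v/5-.4,1]);c=-V[:3,:3].T@V[:3,3];return c+d*(z-c[2])/d[2]
c,s=np.cos(BASE[2]),np.sin(BASE[2])
for u,v,z in((625,362,.088),(703,335,.088),(720,415,.084)):
    t=cast(u,v,z)[:2]-BASE[:2];print((c*t[0]+s*t[1]).round(4),(-s*t[0]+c*t[1]).round(4))
E
```

```text
-0.0531 -0.0312
-0.0541 0.0163
-0.0022 0.0007
```

>>> play_rows:
  moves: [0.5, 0.1, 0, 2, 0, 0, 0.001, 0.5, 0, 0, 2, 0, 0, 0, 0.5, 0, 0, 1.2, 0, 0, 0, 0.5, 0, 0, 0.6, 0, 0, 0, 0.5, 0, 0, 0.3, 0, 0, 0, 0.5, 0, 0, 0.1, 0, 0, 0, 0.5, 0, 0, 0, 0, 0, 0]

```text
time_s: 7.75
position: [0.4917, 0.0088, 0.0231]
tool_rot: [3.118, 0.38, 0.001]
ft_force: [-20.4, -1.9, 33.8]
width: 0.155
grasp_force: 117.4
```

>>> play_rows:
  moves: [0.5, 0, 0, -1.5, 0, 0, 0, 0.5, 0, 0, -1.5, 0, 0, 0, 0.5, 1.5, -0.15, 0, 0, 0, 0, 0.5, 1.4, 0, 0, 0, 0, 0, 0.5, 0, 0, 0, 0, 0, 0]

```text
time_s: 8.38
position: [0.5198, 0.0179, 0.0463]
tool_rot: [-3.118, -0.38, 0.0]
ft_force: [0.0, -1.0, -3.4]
width: 0.155
grasp_force: 98.6
```

```bash
cat >>h.py <<'E'
def inbase(p,yaw=BASE[2]):
    c,s=np.cos(yaw),np.sin(yaw);t=np.asarray(p)[:2]-BASE[:2];return np.round([c*t[0]+s*t[1],-s*t[0]+c*t[1]],4)
def castp(n,u,v,z):
    V=F[n]["view"];K=F[n]["intrinsics"];d=V[:3,:3].T@np.linalg.solve(K,[u,v,1]);c=-V[:3,:3].T@V[:3,3];return c+d*(z-c[2])/d[2]
def st():
    from plant import ctrl
    s=ctrl.sense();R=Rn.from_rotvec(s["tool_rot"]).as_matrix();print("t",round(s["time_s"],2),"base xy",inbase(s["position"]),"z",s["position"][2].round(4),"yaw err",round(np.arctan2(R[1,1],R[0,1])+np.pi/2-BASE[2],4),"tilt",R[:2,2].round(4),"F",s["ft_force"].round(1),"M",s["torque"].round(2),"w",round(s["width"],3),"j",s["joints"].round(2))
def shot(name,wins,sc=5):
    from plant import ctrl
    out=[]
    for n,x,y,w,h in wins:
        im=ctrl.grab_frame(n)["color"][y:y+h,x:x+w,::-1];out.append(cv2.resize(im,None,fx=sc,fy=sc,interpolation=cv2.INTER_CUBIC))
    cv2.imwrite(name,np.hstack(out))
E
python3 -c "
from h import *
st();shot('pics/c4.png',[('top',195,140,75,90),('scene',245,130,85,90)])"
```

```text
t 8.38 base xy [-0.1401 -0.0032] z 0.0463 yaw err -0.0002 tilt [-0.0001  0.    ] F [ 0.  -1.  -3.4] M [-0.03  0.04  0.01] w 0.155 j [-0.03 -0.08  1.73  0.    1.49  1.3 ]
```

View pics/c4.png

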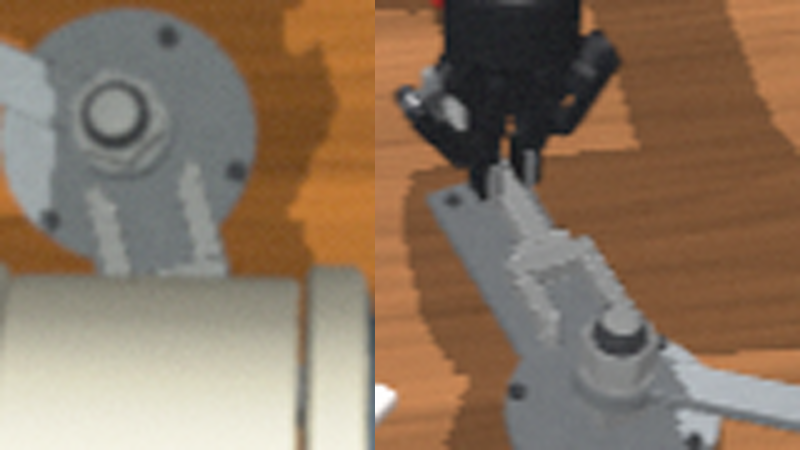

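Top crop: lip tips at (97,195) and (190,167), stud at (113,114). The scene crop shows the spanner level, with its left tip at (550,335).

```bash
python3 - <<'E'
from h import *
for u,v,z in((97,193,.057),(190,165,.057),(113,114,.084)): print(inbase(castp("top",195+u/5-.4,140+v/5-.4,z)))
for u,v,z in((550,335,.057),(623,318,.084)): print(inbase(castp("scene",245+(u-375)/5-.4,130+v/5-.4,z)))
E
```

```text
[-0.0298  0.0163]
[-0.0284 -0.0267]
[-0.0018 -0.0006]
[-0.0243 -0.0285]
[0.0003 0.0012]
```

>>> play_rows:
  moves: [0.5, 0, 0, 1.2, 0, 0, 0, 0.5, 0, 0, 1.0, 0, 0, 0, 0.5, 0, 0, 0.6, 0, 0, 0, 0.5, 0, 0, 0.3, 0, 0, 0, 0.5, 0, 0, 0, 0, 0, 0]

```text
time_s: 9.1
position: [0.5192, 0.0178, 0.0151]
tool_rot: [-3.118, -0.38, 0.0]
ft_force: [0.1, -0.1, -3.3]
width: 0.155
grasp_force: 98.6
```

>>> play_rows:
  moves: [0.5, 0, -0.27, 0.1, 0, 0, 0, 0.5, 0, 0, 0, 0, 0, 0, 0.5, 0.7, 0, 0, 0, 0, 0, 0.5, 0.5, 0, 0, 0, 0, 0, 0.5, 0.5, 0, 0, 0, 0, 0, 0.5, 0.4, 0, 0, 0, 0, 0, 0.5, 0.2, 0, 0, 0, 0, 0, 0.5, 0, 0, 0, 0, 0, 0]

```text
time_s: 10.1
position: [0.541, 0.026, 0.0142]
tool_rot: [3.118, 0.38, -0.0]
ft_force: [-0.5, 0.4, -3.6]
width: 0.154
grasp_force: 98.6
```

```bash
python3 -c "
from h import *
st()"
```

```text
t 10.1 base xy [-0.1175 -0.0004] z 0.0142 yaw err -0.0004 tilt [-0.0002 -0.    ] F [-0.5  0.4 -3.6] M [0.   0.04 0.02] w 0.154 j [-0.01  0.    1.71 -0.    1.43  1.31]
```

>>> play_rows:
  moves: [0.5, 0.4, 0, 0, 0, 0, 0, 0.5, 0.4, 0, 0, 0, 0, 0, 0.5, 0.4, 0, 0, 0, 0, 0, 0.5, 0.4, 0, 0, 0, 0, 0, 0.5, 0, 0, 0, 0, 0, 0]

```text
time_s: 10.72
position: [0.5568, 0.0299, 0.0143]
tool_rot: [-3.118, -0.38, -0.0]
ft_force: [-0.2, -0.7, -2.8]
width: 0.152
grasp_force: 98.6
```

```bash
python3 -c "
from h import *
st()"
```

```text
t 10.72 base xy [-0.1013 -0.0004] z 0.0143 yaw err -0.0003 tilt [0.0001 0.    ] F [-0.2 -0.7 -2.8] M [-0.01  0.03 -0.01] w 0.152 j [-0.01  0.05  1.67  0.    1.43  1.32]
```

Smooth so far. I'll keep going in small steps.

>>> play_rows:
  moves: [0.5, 0.4, 0, 0, 0, 0, 0, 0.5, 0.4, 0, 0, 0, 0, 0, 0.5, 0.3, 0, 0, 0, 0, 0, 0.5, 0.3, 0, 0, 0, 0, 0, 0.5, 0.2, 0, 0, 0, 0, 0, 0.5, 0, 0, 0, 0, 0, 0]

```text
time_s: 11.48
position: [0.5721, 0.0337, 0.0143]
tool_rot: [3.118, 0.38, -0.0]
ft_force: [-0.0, 0.0, -3.3]
width: 0.151
grasp_force: 98.6
```

```bash
python3 -c "
from h import *
st()"
```

```text
t 11.47 base xy [-0.0855 -0.0004] z 0.0143 yaw err -0.0004 tilt [-0. -0.] F [-0.   0.  -3.3] M [-0.02  0.04 -0.04] w 0.151 j [-0.    0.09  1.62 -0.    1.43  1.33]
```

>>> play_rows:
  moves: [0.5, 0.15, 0, 0, 0, 0, 0, 0.5, 0.1, 0, 0, 0, 0, 0, 0.5, 0, 0, 0, 0, 0, 0]

```text
time_s: 11.85
position: [0.573, 0.034, 0.0139]
tool_rot: [3.118, 0.38, -0.006]
ft_force: [-6.1, -0.9, -0.9]
width: 0.153
grasp_force: 99.0
```

>>> play_rows:
  moves: [0.5, 0.1, 0, 0, 0, 0, 0, 0.5, 0, 0, 0, 0, 0, 0]

```text
time_s: 12.1
position: [0.573, 0.034, 0.0138]
tool_rot: [3.118, 0.38, -0.01]
ft_force: [-11.0, -1.8, 1.2]
width: 0.156
grasp_force: 99.2
```

>>> play_rows:
  moves: [5, 0, 0, 0, 0, 0, 0, 5, 0, 0, 0, 0, 0, 0, 5, 0, 0, 0, 0, 0, 0, 5, 0, 0, -1, 0, 0, 0, 8.5, 0, 0, -3, 0, 0, 0, 8.5, 0, 0, -4, 0, 0, 0, 8.5, -2, 0, -4, 0, 0, 0, 8.5, -4, 0, -1, 0, 0, 0]

```text
time_s: 13.1
position: [0.5187, 0.0201, 0.149]
tool_rot: [3.117, 0.381, 0.011]
ft_force: [-0.5, -0.1, -0.3]
width: 0.997
grasp_force: 0.0
```

>>> play_rows:
  moves: [8.5, -5, 0, 0, 0, 0, 0, 8.5, -3, 0, 0, 0, 0, 0, 8.5, 0, 0, 0, 0, 0, 0]

```text
time_s: 13.48
position: [0.4389, 0.0006, 0.1457]
tool_rot: [3.118, 0.379, 0.004]
ft_force: [-0.3, 0.7, 0.5]
width: 0.998
grasp_force: 0.0
```

```bash
python3 -c "
from h import *
st()
from plant import ctrl
a=[]
for n,x,y,w,h,sc in(('top',193,140,50,75,8),('scene',265,165,50,75,8)):
    f=ctrl.grab_frame(n)['color'];a.append(cv2.resize(f[y:y+h,x:x+w,::-1],None,fx=sc,fy=sc,interpolation=cv2.INTER_CUBIC))
cv2.imwrite('pics/c5.png',np.hstack(a))"
```

```text
t 13.47 base xy [-0.2228 -0.0005] z 0.1457 yaw err -0.0012 tilt [ 0.0029 -0.0003] F [-0.3  0.7  0.5] M [-0.    0.05 -0.03] w 0.998 j [-0.08 -0.36  1.79 -0.    1.7   1.25]
```

View pics/c5.png

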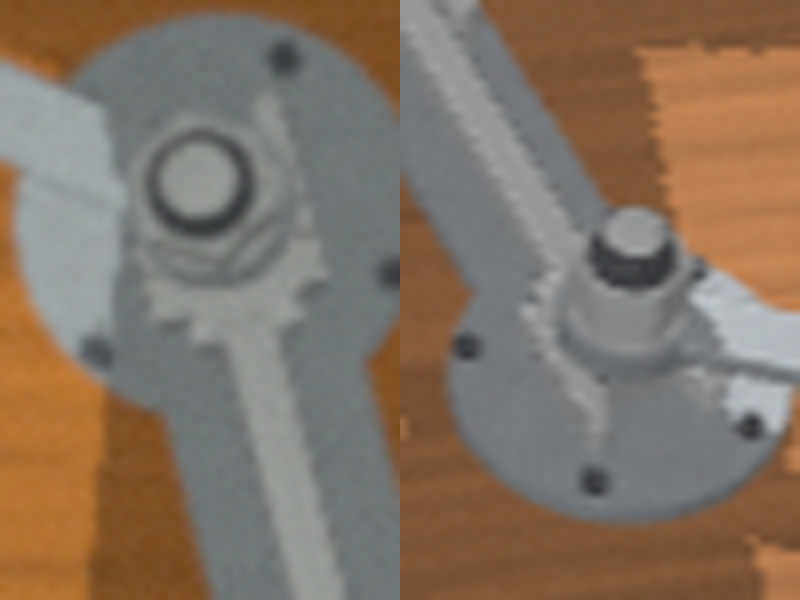

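```bash
python3 - <<'E'
from h import *
from plant import ctrl
fs=[F["top"]["color"]]+[ctrl.grab_frame("top")["color"] for _ in range(6)]
g0=F["top"]["color"].astype(np.float32).mean(2);g1=np.mean([f.astype(np.float32).mean(2) for f in fs[1:]],0)
fs2=[ctrl.grab_frame("scene")["color"].astype(np.float32).mean(2) for _ in range(6)]
s0=np.mean(fs2,0)
def score(g,n,a,dx,dy,z,r=.018):
    R=r/np.cos(np.pi/6);v=np.array([[R*np.cos(a+k*np.pi/3),R*np.sin(a+k*np.pi/3)] for k in range(7)])
    t=np.linspace(0.05,.95,20)[:,None];tot=0
    val=[]
    for f in(.88,1.12):
        P=np.vstack([(v[k]*(1-t)+v[k+1]*t)*f for k in range(6)]);P=np.c_[P+[dx,dy],np.full(len(P),z)]
        u=proj(n,P).astype(np.float32);val.append(cv2.remap(g,u[:,:1],u[:,1:],cv2.INTER_LINEAR).ravel())
    return np.abs(val[0]-val[1]).mean()
for nm,g,n in(("top0",g0,"top"),("top1",g1,"top"),("scene",s0,"scene")):
    best={}
    for d in range(0,60,3):
        best[d]=max(score(g,n,np.radians(d),BASE[0]+x,BASE[1]+y,z) for x in np.arange(-.003,.0031,.001) for y in np.arange(-.003,.0031,.001) for z in (.070,))
    print(nm,{k:round(float(v),1) for k,v in best.items()})
out=[cv2.resize(g[y:y+24,x:x+24],(400,400),interpolation=cv2.INTER_CUBIC) for g,x,y in((g0,206,151),(g1,206,151))]
out=[cv2.normalize(o,None,0,255,cv2.NORM_MINMAX) for o in out]
cv2.imwrite("pics/c6.png",np.hstack(out))
E
```

```text
top0 {0: 40.1, 3: 39.3, 6: 38.9, 9: 38.9, 12: 38.5, 15: 38.6, 18: 38.7, 21: 38.9, 24: 38.8, 27: 38.5, 30: 38.6, 33: 38.9, 36: 39.5, 39: 39.9, 42: 40.1, 45: 40.2, 48: 40.1, 51: 39.9, 54: 39.7, 57: 40.0}
top1 {0: 23.8, 3: 23.9, 6: 24.3, 9: 24.8, 12: 25.2, 15: 25.6, 18: 25.8, 21: 25.9, 24: 25.6, 27: 25.1, 30: 24.6, 33: 24.0, 36: 23.4, 39: 22.9, 42: 22.5, 45: 22.1, 48: 22.2, 51: 22.4, 54: 22.7, 57: 23.4}
scene {0: 28.9, 3: 28.1, 6: 27.7, 9: 27.4, 12: 27.2, 15: 27.2, 18: 27.0, 21: 27.2, 24: 27.7, 27: 28.2, 30: 28.7, 33: 29.3, 36: 29.7, 39: 30.1, 42: 30.7, 45: 30.9, 48: 31.0, 51: 30.8, 54: 30.4, 57: 29.7}[ WARN:0@4.772] global loadsave.cpp:1063 imwrite_ Unsupported depth image for selected encoder is fallbacked to CV_8U.
```

View pics/c6.png

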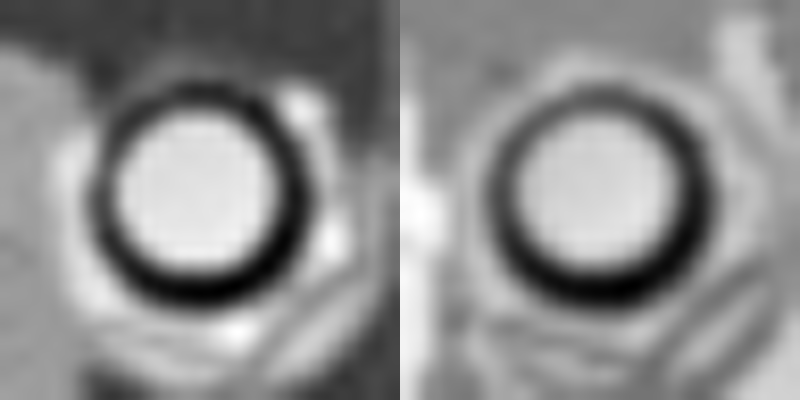

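The last crop shows nut edges running (485,325) to (650,363) and (650,363) to (768,262). The flat normals are therefore about 45° mod 60, so I'll close at about 105°. I'll unwind the wrist first.

>>> play_rows:
  moves: [8.5, 0, 0, 0, 0, 0, -0.18, 8.5, 0, 0, 0, 0, 0, -0.18, 8.5, 0, 0, 0, 0, 0, -0.18, 8.5, 0, 0, 0, 0, 0, -0.18, 8.5, 0, 0, 0, 0, 0, -0.18, 8.5, 0, 0, 0, 0, 0, -0.18, 8.5, 0, 0, 0, 0, 0, -0.18, 8.5, 0, 0, 0, 0, 0, -0.18]

```text
time_s: 15.18
position: [0.4395, 0.0009, 0.1443]
tool_rot: [2.087, 2.348, 0.0]
ft_force: [0.4, 0.1, 0.5]
width: 0.996
grasp_force: 0.0
```

>>> play_rows:
  moves: [8.5, 0, 0, 0, 0, 0, -0.18, 8.5, 0, 0, 0, 0, 0, -0.18, 8.5, 0, 0, 0, 0, 0, -0.18, 8.5, 0, 0, 0, 0, 0, -0.18, 8.5, 0, 0, 0, 0, 0, -0.18, 8.5, 0, 0, 0, 0, 0, -0.18, 8.5, 0, 0, 0, 0, 0, -0.18, 8.5, 0, 0, 0, 0, 0, -0.18]

```text
time_s: 16.18
position: [0.4395, 0.0009, 0.1443]
tool_rot: [0.021, 3.141, -0.0]
ft_force: [0.2, 0.2, 0.5]
width: 0.992
grasp_force: 0.0
```

```bash
echo 'AX=pose(BASE,[-.0015,-.0004,0])[0][:2]' >>h.py; python3 -c "
from h import *
st();print(AX);plan([*AX,.13],np.radians(105.5),6)"
```

```text
t 16.18 base xy [-0.2221 -0.0004] z 0.1443 yaw err 2.8855 tilt [ 0.0001 -0.    ] F [0.2 0.2 0.5] M [-0.01 -0.06  0.07] w 0.992 j [-0.08 -0.35  1.79  0.    1.7  -1.63]
[0.65364032 0.05395083]
now [0.4395 0.0009 0.1443] closing 1.558 j [-0.08 -0.35  1.79  0.    1.7  -1.63] F [0.2 0.2 0.5] w 0.992 t 16.18
dworld -2.858: per row shift cm [-0.65   5.216  0.238] turn z +0.4763, tilt [ 1.e-04 -0.e+00 -1.e+00]
dworld +0.284: per row shift cm [-3.653  0.507  0.238] turn z -0.0473, tilt [ 1.e-04 -0.e+00 -1.e+00]
```

>>> play_rows:
  moves: [8.5, -3.65, 0.51, 0.24, 0, 0, -0.047, 8.5, -3.65, 0.51, 0.24, 0, 0, -0.047, 8.5, -3.65, 0.51, 0.24, 0, 0, -0.047, 8.5, -3.65, 0.51, 0.24, 0, 0, -0.047, 8.5, -3.65, 0.51, 0.24, 0, 0, -0.047, 8.5, -3.65, 0.51, 0.24, 0, 0, -0.048, 8.5, 0, 0, 0, 0, 0, 0, 8.5, 0, 0, 0, 0, 0, 0]

```text
time_s: 17.18
position: [0.6532, 0.0525, 0.1296]
tool_rot: [0.413, -3.113, 0.0]
ft_force: [0.0, -0.1, -0.2]
width: 0.994
grasp_force: 0.0
```

```bash
python3 -c "
from h import *
st();plan([*AX,.0495],np.radians(105.5),1)"
```

```text
t 17.18 base xy [-0.0022 -0.0017] z 0.1296 yaw err 3.1621 tilt [-0.0011 -0.0003] F [ 0.  -0.1 -0.2] M [-0.01  0.02  0.02] w 0.994 j [ 0.03  0.24  1.24 -0.    1.66 -1.81]
now [0.6532 0.0525 0.1296] closing 1.834 j [ 0.03  0.24  1.24 -0.    1.66 -1.81] F [ 0.  -0.1 -0.2] w 0.994 t 17.18
dworld +0.007: per row shift cm [-0.076  0.128  8.01 ] turn z -0.0070, tilt [-1.1e-03 -3.0e-04 -1.0e+00]
```

>>> play_rows:
  moves: [8.5, -0.08, 0.13, 2.0, 0, 0, -0.007, 8.5, 0, 0, 2.5, 0, 0, 0, 8.5, 0, 0, 2.0, 0, 0, 0, 8.5, 0, 0, 1.0, 0, 0, 0, 8.5, 0, 0, 0.5, 0, 0, 0, 8.5, 0, 0, 0, 0, 0, 0]

```text
time_s: 17.92
position: [0.6543, 0.0542, 0.0501]
tool_rot: [-0.424, 3.112, -0.0]
ft_force: [-0.3, -0.1, -0.3]
width: 0.996
grasp_force: 0.0
```

>>> play_rows:
  moves: [2, 0, 0, 0, 0, 0, 0, 2, 0, 0, 0, 0, 0, 0, 2, 0, 0, 0, 0, 0, 0, 2, 0, 0, 0, 0, 0, 0, 2, 0, 0, 0, 0, 0, 0]
  squeeze: 40

```text
time_s: 18.55
position: [0.6544, 0.0544, 0.0507]
tool_rot: [-0.425, 3.112, 0.0]
ft_force: [-1.6, 1.0, 6.2]
width: 0.416
grasp_force: 41.0
```

```bash
python3 -c "
from h import *
st()"
```

```text
t 18.55 base xy [-0.0006 -0.0001] z 0.0507 yaw err 3.1698 tilt [0.0009 0.0004] F [-1.6  1.   6.2] M [0.2  0.33 0.01] w 0.416 j [ 0.03  0.28  1.34  0.    1.52 -1.81]
```

>>> play_rows:
  moves: [2, 0, 0, 0, 0, 0, 0, 2, 0, 0, 0, 0, 0, 0, 2, 0, 0, 0, 0, 0, 0.06, 2, 0, 0, 0, 0, 0, 0.08, 2, 0, 0, 0, 0, 0, 0.1, 2, 0, 0, 0, 0, 0, 0.1, 2, 0, 0, 0, 0, 0, 0.1, 2, 0, 0, 0, 0, 0, 0.1]
  squeeze: 90

```text
time_s: 19.55
position: [0.6545, 0.0546, 0.051]
tool_rot: [0.425, 3.112, 0.001]
ft_force: [-0.7, 1.4, 6.7]
width: 0.406
grasp_force: 89.5
```

```bash
python3 -c "
from h import *
st()
from plant import ctrl
np.savez('m1.npz',**{n:ctrl.grab_frame(n)['color'] for n in('top','scene')})
import plant
# reader position: compare with start by white blob in scene
for g in(F['scene']['color'],np.load('m1.npz')['scene']):
    w=(g[190:230,330:370].min(2)>170).astype(np.uint8);m=cv2.moments(w,True);print(m['m00'],m['m10']/m['m00']+330,m['m01']/m['m00']+190)"
```

```text
t 19.55 base xy [-0.0006  0.    ] z 0.051 yaw err 2.6268 tilt [0.0011 0.0005] F [-0.7  1.4  6.7] M [0.29 0.39 0.07] w 0.406 j [ 0.03  0.28  1.34  0.    1.52 -1.27]
435.0 348.55632183908045 212.55402298850575
420.0 348.06666666666666 215.8452380952381
```

>>> play_rows:
  moves: [2, 0, 0, 0, 0, 0, 0.1, 2, 0, 0, 0, 0, 0, 0.1, 2, 0, 0, 0, 0, 0, 0.1, 2, 0, 0, 0, 0, 0, 0.1, 2, 0, 0, 0, 0, 0, 0.1, 2, 0, 0, 0, 0, 0, 0.1, 2, 0, 0, 0, 0, 0, 0.1, 2, 0, 0, 0, 0, 0, 0.1]

```text
time_s: 20.65
position: [0.6546, 0.0547, 0.051]
tool_rot: [1.604, 2.701, 0.002]
ft_force: [-1.9, 2.0, 5.6]
width: 0.402
grasp_force: 89.5
```

```bash
cat >r.py <<'E'
from h import *
from plant import ctrl
st();im=ctrl.grab_frame('scene')['color']
for g in(F['scene']['color'],np.load('m1.npz')['scene'],im):
    w=(g[190:230,330:370].min(2)>170).astype(np.uint8);m=cv2.moments(w,True);print(m['m00'],m['m10']/m['m00']+330,m['m01']/m['m00']+190)
E
python3 r.py
```

```text
t 20.65 base xy [-0.0004  0.0001] z 0.051 yaw err 1.8269 tilt [0.0014 0.0007] F [-1.9  2.   5.6] M [0.36 0.3  0.18] w 0.402 j [ 0.03  0.28  1.34  0.    1.52 -0.47]
435.0 348.55632183908045 212.55402298850575
420.0 348.06666666666666 215.8452380952381
417.0 348.17026378896884 215.82494004796163
```

>>> play_rows:
  moves: [2, 0, 0, 0, 0, 0, 0.08, 2, 0, 0, 0, 0, 0, 0.08, 2, 0, 0, 0, 0, 0, 0.08, 2, 0, 0, 0, 0, 0, 0.06, 2, 0, 0, 0, 0, 0, 0]

```text
time_s: 21.32
position: [0.6546, 0.0547, 0.051]
tool_rot: [1.986, 2.433, 0.002]
ft_force: [-1.1, 2.6, 6.1]
width: 0.401
grasp_force: 90.1
```

```bash
python3 r.py
```

```text
t 21.32 base xy [-0.0004  0.0001] z 0.051 yaw err 1.5293 tilt [0.0015 0.0007] F [-1.1  2.6  6.1] M [ 0.31  0.27 -0.01] w 0.401 j [ 0.03  0.28  1.34  0.    1.52 -0.17]
435.0 348.55632183908045 212.55402298850575
420.0 348.06666666666666 215.8452380952381
401.0 348.6783042394015 215.74563591022445
```

>>> play_rows:
  moves: [2, 0, 0, 0, 0, 0, 0.05, 2, 0, 0, 0, 0, 0, 0.05, 2, 0, 0, 0, 0, 0, 0.05, 2, 0, 0, 0, 0, 0, 0.05]

```text
time_s: 21.88
position: [0.6547, 0.0547, 0.051]
tool_rot: [2.219, 2.222, 0.002]
ft_force: [-1.7, 1.9, 5.6]
width: 0.396
grasp_force: 88.9
```

```bash
python3 r.py
```

```text
t 21.88 base xy [-0.0003  0.0001] z 0.051 yaw err 1.3292 tilt [0.0016 0.0006] F [-1.7  1.9  5.6] M [0.21 0.24 0.86] w 0.396 j [0.03 0.28 1.34 0.   1.52 0.03]
435.0 348.55632183908045 212.55402298850575
420.0 348.06666666666666 215.8452380952381
397.0 348.2670025188917 216.6272040302267
```

>>> play_rows:
  moves: [2, 0, 0, 0, 0, 0, 0.05, 2, 0, 0, 0, 0, 0, 0.05, 2, 0, 0, 0, 0, 0, 0.05, 2, 0, 0, 0, 0, 0, 0.05]

```text
time_s: 22.42
position: [0.6544, 0.0528, 0.0511]
tool_rot: [2.424, 1.992, -0.003]
ft_force: [-2.6, -5.2, 7.4]
width: 0.399
grasp_force: 102.1
```

```bash
python3 r.py
```

```text
t 22.43 base xy [-0.0011 -0.0017] z 0.0511 yaw err 1.1328 tilt [ 0.0009 -0.0037] F [-2.6 -5.2  7.4] M [-0.98  0.58  3.37] w 0.399 j [ 0.03  0.28  1.34 -0.    1.52  0.23]
435.0 348.55632183908045 212.55402298850575
420.0 348.06666666666666 215.8452380952381
380.0 347.55 217.95
```

```bash
cat >rd.py <<'E'
from h import *
from plant import ctrl
ims={n:ctrl.grab_frame(n)['color'] for n in('top','scene')}
m1=np.load('m1.npz')
R0=BASE.copy()
def ang(n,g):
    # rotate a model template: warp start image patch of reader about axis by angle a at z .066 plane, best NCC
    f0=F[n]['color'];best=[]
    for d in np.arange(-4,14.1,.5):
        a=np.radians(-d);c,s=np.cos(a),np.sin(a)
        th=np.radians(52)+BASE[2];ctr=AX+.155*np.array([np.cos(th),np.sin(th)])
        P=np.array([[ctr[0]+x,ctr[1]+y] for x in(-.04,.04) for y in(-.04,.04)])
        Q=(P-AX)@np.array([[c,-s],[s,c]]).T+AX
        zz=np.full((4,1),.08)
        p=proj(n,np.hstack([P,zz])).astype(np.float32);q=proj(n,np.hstack([Q,zz])).astype(np.float32)
        dst=np.float32([[0,0],[0,80],[80,0],[80,80]])
        A=cv2.warpPerspective(f0,cv2.getPerspectiveTransform(p,dst),(80,80));B=cv2.warpPerspective(g,cv2.getPerspectiveTransform(q,dst),(80,80))
        best.append((float(cv2.matchTemplate(cv2.GaussianBlur(A,(3,3),0).max(2),cv2.GaussianBlur(B,(3,3),0).max(2),cv2.TM_CCOEFF_NORMED)[0,0]),d))
    return [(round(c,3),float(d)) for c,d in sorted(best)[::-1][:3]]
for n in('top','scene'): print(n,"m1",ang(n,m1[n]),"now",ang(n,ims[n]))
st()
E
python3 rd.py
```

```text
top m1 [(0.143, -4.0), (0.132, -3.5), (0.121, -3.0)] now [(0.16, -4.0), (0.151, -3.5), (0.141, -3.0)]
scene m1 [(0.885, 4.5), (0.884, 4.0), (0.86, 5.0)] now [(0.884, 8.0), (0.88, 7.5), (0.861, 8.5)]
t 22.57 base xy [-0.0011 -0.0017] z 0.0511 yaw err 1.1345 tilt [ 0.0009 -0.0037] F [-3.  -5.4  6.1] M [-1.    0.54  3.09] w 0.404 j [ 0.03  0.28  1.34 -0.    1.52  0.22]
```

>>> play_rows:
  moves: [2, 0, 0, 0, 0, 0, -0.05, 2, 0, 0, 0, 0, 0, -0.05, 2, 0, 0, 0, 0, 0, 0]

```text
time_s: 22.95
position: [0.6545, 0.0527, 0.051]
tool_rot: [2.325, 2.109, -0.002]
ft_force: [-1.6, -3.2, 6.6]
width: 0.398
grasp_force: 91.6
```

```bash
sed -i '/^for n in/,$d' rd.py; echo 'print(ang("scene",ims["scene"]));st()
x,y=235,130;g=ims["scene"][y:y+100,x:x+130,::-1];cv2.imwrite("pics/last.png",cv2.resize(g,None,fx=6,fy=6,interpolation=cv2.INTER_CUBIC))' >>rd.py; python3 rd.py
```

```text
[(0.888, 6.0), (0.887, 6.5), (0.863, 5.5)]
t 23.05 base xy [-0.0009 -0.0018] z 0.051 yaw err 1.2301 tilt [ 0.0011 -0.0027] F [-1.4 -4.4  7.5] M [-0.79  0.36  0.59] w 0.4 j [ 0.03  0.28  1.34 -0.    1.52  0.13]
```

View pics/last.png

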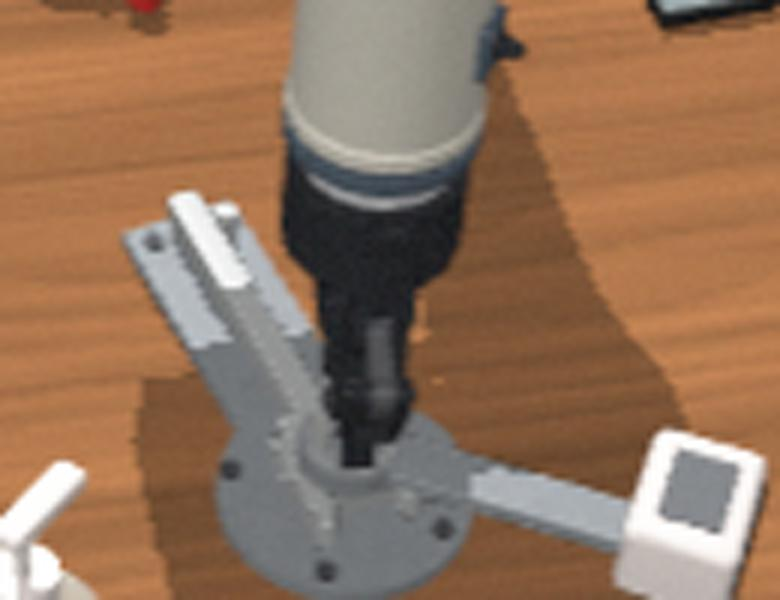

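The handle bears on the lug at about (228,212) and the spanner is still home, with its lip at (325,530). The nut is against its stop: torque reached 3.4 N m and sprang back on easing. I'll ease off the rest within the jaw's play, so the nut carries the arm back towards its aim.

>>> play_rows:
  moves: [2, 0, 0, 0, 0, 0, -0.04, 2, 0, 0, 0, 0, 0, -0.03, 2, 0, 0, 0, 0, 0, -0.02, 2, 0, 0, 0, 0, 0, 0]

```text
time_s: 23.55
position: [0.6547, 0.0527, 0.051]
tool_rot: [2.229, 2.21, -0.001]
ft_force: [-1.9, -3.4, 6.6]
width: 0.399
grasp_force: 90.4
```

```bash
python3 rd.py
```

```text
[(0.889, 2.0), (0.88, 1.5), (0.873, 2.5)]
t 23.65 base xy [-0.0008 -0.0018] z 0.0511 yaw err 1.319 tilt [ 0.0015 -0.0025] F [-1.2 -4.3  6.6] M [-0.75  0.33 -0.02] w 0.395 j [ 0.03  0.28  1.34 -0.    1.52  0.04]
```

>>> play_rows:
  moves: [2, 0, 0, 0, 0, 0, -0.025, 2, 0, 0, 0, 0, 0, 0, 8.5, 0, 0, 0, 0, 0, 0, 8.5, 0, 0, 0, 0, 0, 0, 8.5, 0, 0, 0, 0, 0, 0, 8.5, 0, 0, 0, 0, 0, 0, 8.5, 0, 0, -1.5, 0, 0, 0, 8.5, 0, 0, -4, 0, 0, 0]

```text
time_s: 24.65
position: [0.6528, 0.0541, 0.1034]
tool_rot: [-2.2, -2.238, 0.006]
ft_force: [0.4, 0.5, 0.3]
width: 0.994
grasp_force: 0.0
```

>>> play_rows:
  moves: [8.5, 0, 0, -5, 0, 0, 0, 8.5, 0, 0, -4, 0, 0, 0, 8.5, 0, -5, 0, 0, 0, 0, 8.5, 0, -5, 0, 0, 0, 0, 8.5, 0, -5, 0, 0, 0, 0, 8.5, 0, 0, 0, 0, 0, 0]

```text
time_s: 25.4
position: [0.5019, 0.0518, 0.1964]
tool_rot: [2.201, 2.24, 0.002]
ft_force: [0.3, -0.8, 0.6]
width: 0.993
grasp_force: 0.0
```

```bash
python3 rd.py; python3 - <<'E'
from h import *
from plant import ctrl
# nut hex angle + handle line from top
t=ctrl.grab_frame('top')['color'];d=np.abs(t.astype(int)-F['top']['color']).max(2)
for n,(x,y,w,h) in {'bottle':(270,85,45,50),'rack':(355,115,80,55),'rack2':(205,30,90,55)}.items(): print(n,(d[y:y+h,x:x+w]>60).sum())
E
```

```text
[(0.884, 1.0), (0.881, 1.5), (0.858, 0.5)]
t 25.5 base xy [-0.1468  0.0333] z 0.1965 yaw err 1.3447 tilt [0.0031 0.0001] F [ 0.5 -0.3 -0.6] M [-0.02  0.01 -0.02] w 0.995 j [ 0.04 -0.17  1.54 -0.    1.76  0.02]
bottle 0
rack 0
rack2 823
```

```bash
python3 - <<'E'
from h import *
from plant import ctrl
for n,(x,y,w,h) in {'top':(212,36,80,46),'scene':(245,255,85,58)}.items():
    g=ctrl.grab_frame(n)['color'];T=F[n]['color'][y:y+h,x:x+w]
    r=cv2.matchTemplate(g[y-12:y+h+12,x-12:x+w+12],T,cv2.TM_CCOEFF_NORMED);_,v,_,l=cv2.minMaxLoc(r);print(n,v,l[0]-12,l[1]-12)
    d=np.abs(g[y:y+h,x:x+w].astype(int)-T);print('before/after mean',T.mean((0,1)),g[y:y+h,x:x+w].mean((0,1)), np.argwhere(d.max(2)>60).mean(0))
    if n=='top':
      for nm,G in(('0',T),('1',g[y:y+h,x:x+w])): 
        m=((G[:,:,0].astype(int)-G[:,:,2])>150)&(G[:,:,1]<60);print(nm,m.sum(),np.argwhere(m).mean(0))
E
```

```text
top 0.9722687005996704 0 0
before/after mean [134.35543478  48.02445652  42.99728261] [104.90380435  37.76141304  33.37608696] [14.64942529 17.90421456]
0 1096 [15.3229927  37.72810219]
1 847 [14.85005903 41.6162928 ]
scene 0.9518340229988098 0 0
before/after mean [119.98438134  66.22393509  54.39675456] [110.1336714   60.92860041  50.57484787] [13.8   59.784]
```

```bash
python3 -c "
from plant import ctrl
print(ctrl.close_job())"
```

```text
the job is handed in; nothing more can be done
None
```

I handed the job in at about 26 s: the spanner is on the shoulder with its handle by the lug, and the locknut is turned to its stop (about 3.4 N m). The arm points about 1° from where it started, after swinging clockwise to about 8° during tightening (about 4° of that was the expected play). The gripper is clear, and the rack and bottle did not move. I last saw the spanner home just after tightening and did not look again after letting go.

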